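Pad the jaw and hold the cam clamp at full lift on a carving

TASK

The white carving is to be clamped on its board for the next cuts: hang the loose orange jaw pad straddling the middle of the bare steel jaw bar, pushed all the way down, and let go of it. Then swing the red-gripped cam lever round to its highest point, over the red mark where it points straight away from the jaw bar, so that the pad squeezes the carving against the wooden fence. The lever springs back when released and the clamp slackens again past that point, so finish while still holding the lever there; keep the robot off the carving and do not disturb the tools lying about.

Things in the scene. Friction and masses are not known exactly. Their poses are not given: they have to be found in the camera images.
- pad_center (a point): Centre (half-way up) of the loose rigid orange jaw pad: an inverted U standing on its legs on the bench, 70 mm long (own x), 42 wide over the legs (own y), 70 high, 0.1 kg. Solid top 12 mm thick; legs 10 thick, 58 long; slot between them 22 wide, open below and at both ends. Grip it across the 42 mm width, near the top. A half turn about the vertical makes no difference.
- bar_top (a point): Middle of the rounded top edge of the clamp's level steel jaw bar: 150 mm long (own x), 18 thick (own y, +y to the carving), top 95 above the bench. Pad fully down here: its centre is 23 mm below this point, its top 12 above. At rest the carving's face is about 19 mm off the bar's front face, its top 58 above the bench. Within 45 mm behind the bar's middle line all is under 60 high.
- pivot (a point): Vertical axis of the cam lever, given at the height of the middle of its grip (100 mm above the bench), with the board's axes. It lies 73 mm behind (own -y of) the bar's middle line when the lever is at rest.
- grip_center (a point): Middle of the lever's upright round red grip: 26 mm diameter, from 74 to 126 mm above the bench; this point is 100 above it and 115 mm from the pivot axis; own -x points from pivot to grip. Pinch it from above in any direction; it may turn in the fingers. The steel lever arm under it is 18 mm wide, its top 74 above the bench.
- lever (a joint): Cam lever angle, rad. 0: at rest on its stop, pointing along the board's -x, alongside the bar. Grows counter-clockwise seen from above. 1.571: points along the board's -y, straight away from the bar, over the red mark: highest lift. Turns on to 2.3, where the clamp is slack again. A return spring (about 1.5 N at the grip at rest, 3 to 4 N on the way) swings it back to 0 when released.
- follower (a joint): Lift of the cam in m: how far the cam has pushed the jaw bar towards the carving. 0 at rest, greatest (0.014) at the highest lift. The bar is sprung on it by some 2 mm when the padded jaw is tight; without the pad the bar does not reach the carving.
- board: Fixed plywood board, 260 x 340 x 18 mm, carrying clamp and wooden fence. Origin on the bench, 137 mm in own +y from the lever's pivot; own x along the bar, own y from cam through bar and carving to the fence. Its place and yaw differ from start to start. Fence face 86.5 mm in +y of the origin, top 63 above the bench. Red mark near the board's -y edge at x = 0.
- slab: The carving: a loose white block 170 x 120 x 40 mm (own x, y, z), origin at the centre of its underside, lying flat on the board in front of the fence, 1 to 4 mm short of it, so that the jaw pushes it home. About 0.6 kg. When against the fence its origin is 26.5 mm in the board's +y.
- tin: Green tin mug standing on the bench beside or near the pad, 68 mm wide, 85 mm high; origin at the centre of its underside. To be left alone.
- mallet: Round steel-headed carving mallet lying on the bench, 196 mm long, head 54 mm wide; origin under the joint of head and wooden handle, head to its own +x. To be left alone.
- chisel_flat: Flat steel chisel lying on the bench, 190 mm long, 15 mm high; origin near its middle, edge to its own +x. To be left alone.
- chisel_point: Point chisel lying on the bench, 190 mm long, 15 mm high; origin near its middle. To be left alone.
- goggles: Safety goggles standing on the bench, 145 mm wide, 45 mm high; origin under the middle of the lenses. To be left alone.
- brush: Dusting brush lying on the bench; to be left alone.
- hammer: Hammer lying on the bench; to be left alone.
Not all that is in view belongs to the job. What is meant by the slab is not turquoise, and is the smaller of those in its own colour. Leave any pink or yellow look-alike of the part that bears pad_center alone.

How it is judged:
By the outcome, as a careful person would: the job done as asked, in the order asked, and still so for the second after the job is handed in, while the arm keeps its last pose, push and grip.
It also fails if it takes over 58 s, if anything falls off the work surface, if the arm or the gripper's body presses on something with over 40 N, if the wrist force passes 120 N, or if a joint passes its speed limit or range.

ROBOT

A 6-joint arm with a two-finger parallel gripper is mounted at the origin on the work surface. World frame = base frame: x ahead of the robot, y to its left, z up, the work surface at z = 0. Lengths are in mm, angles in rad, forces in N, time in s.
With the tool pointing down it reaches from about 350 to 975 mm from the base axis. Payload 7.1 kg.
Tool frame: the origin (TCP) lies between the finger pads; the fingertips stand 19 mm ahead of it and the grasp point (between the pads) is the TCP; z points along the fingers, y is the line along which they close (so a half turn about z gives the same grasp; the last joint's range is limited). The gripper opens to 88 mm and grips with 3 to 60 N. Pads are 20 mm wide; open, the fingers measure 115 mm over their backs; the gripper's body (75 mm by 178 mm) begins 61 mm behind the grasp point.
Start: joints at [1.293, 0.423, 1.63, -0, 1.089, -0.019], TCP at [159.919, 604.178, 241.675] pointing down, gripper open.
Joint ranges: [-3, 3], [-0.9, 2.11], [0.09, 2.58], [-1.31, 4.45], [0.11, 2.69], [-2.54, 2.54]. Speed limits (rad/s): [2.39, 2.39, 3.01, 3.14, 3.14, 3.14].

INTERFACE

Orientations are given as a rotation vector (axis times angle).
In Python, from workcell import ctrl gives the robot as it stands.
- The arm moves only by the tool arm_command, never from a script. Its argument "series" is a list of rows, each an object with "linear": the shift along the tool's x, y, z in m, a list of three; "turn": the turn about the tool's z in rad. A call has 1 to 10 rows; each row shifts and turns the commanded pose from where the row before left it, along the tool's axes as they then stand; what a row does not reach is not made up. A row lasts 1/10 s, in which the tool goes at most 50 mm and 8.59 degrees, less where a joint would pass 70% of its speed; a pose out of reach is approached as far as the arm can. A call with a gripper value outside its range is refused whole. "jaw" is the opening, from -1 (shut) to 1 (fully open), set as the call begins (left out, the last holds). The fingers move at their own pace and stop on an object; the grip force is fixed at half the most. Time passes only in rows, so rows that do not move let the fingers close. It gives the time, the measured TCP pose, the force, the opening and the grip force at its end, in the units of the state.
- ctrl.get_obs(): the state, without advancing time (a new reading comes with each control period).
- ctrl.get_image(name): name is "side" or "top"; returns a dict with "frame" (400x640x3 uint8, blue, green, red), "fx", "fy", "cx", "cy" (pixels), "rvec" (rotation vector, rad) and "tvec" (3), from world to camera coordinates, as OpenCV has them. Camera axes: x right, y down, z forward; pixel columns grow to the right and rows downward; lengths in mm; the calibration is good to about 2 mm. A picture is of the moment at which its call begins. There is no depth.
- ctrl.close_job(): hands the job in; it is judged then, once.
The state is a dict: "t": time; "qpos": joint angles; "qvel": joint speeds; "joint_torque": joint torques, N m; "ee_pos": TCP position; "orientation": TCP orientation; "ft_force": force on the tool from outside, world axes, zero at the start; "moment": the same for the moment, N m; "width": finger opening in mm; "grasp_force": force on a finger pad.
Only numpy, scipy, OpenCV 4.12 (cv2) and the standard library are available. Lean on these libraries where they do the work, as an engineer would, in place of code of your own. Each camera call takes 0.05 s, during which the arm holds its last target. There are 200 camera calls.

## Working session

There is one attempt and no reset: what is moved stays moved. The work goes in short steps, Python scripts to look and compute and a tool call to move; the robot and the scene stay as the last step left them, time stands still between calls to the robot, and variables do not carry over. Pictures are saved under pics/ and viewed, at most 10 in all, crops included, and the job is handed in when it is done.

Besides the shell and the picture viewer there is one more tool, called after ">>>" by a JSON object that holds its "api" and its "payload", one argument or row to a line. arm_command: Moves the arm, as the interface text tells. Its arguments: {"type":"object","properties":{"series":{"type":"array"},"jaw":{"type":"number"}},"required":["series"]}

```bash
mkdir -p pics; cat > h.py <<'E'
import numpy as np, cv2, json
from workcell import ctrl
def snap(n,f):
    d=ctrl.get_image(n); cv2.imwrite(f'pics/{f}.png',d['frame'])
    np.savez(f'pics/{f}.npz',**{k:np.array(d[k]) for k in d}); return d
def load(f): return np.load(f'pics/{f}.npz')
def ray(d,u,v,z):
    R=cv2.Rodrigues(np.array(d['rvec'],float).reshape(3))[0]; t=np.array(d['tvec'],float).reshape(3)
    c=-R.T@t; r=R.T@np.array([(u-d['cx'])/d['fx'],(v-d['cy'])/d['fy'],1.]); return c+r*(z-c[2])/r[2]
def proj(d,p):
    R=cv2.Rodrigues(np.array(d['rvec'],float).reshape(3))[0]; q=R@np.array(p,float)+np.array(d['tvec'],float).reshape(3)
    return np.array([d['fx']*q[0]/q[2]+d['cx'],d['fy']*q[1]/q[2]+d['cy']])
E
python3 - <<'E'
from h import *
np.set_printoptions(suppress=True,precision=3)
for n in('top','side'):
    d=snap(n,n+'0'); R=cv2.Rodrigues(np.array(d['rvec'],float).reshape(3))[0]; print(n,d['fx'],-R.T@np.array(d['tvec']).reshape(3))
print(ctrl.get_obs())
E
```

```text
top 424.9995909136246 [ 367.566   89.805 1441.758]
side 383.14581120318405 [ 141.391 -884.872  799.142]
{'t': 0.1, 'qpos': array([ 1.293,  0.424,  1.631,  0.   ,  1.089, -0.019]), 'qvel': array([-0.   , -0.   , -0.001, -0.001, -0.001,  0.   ]), 'joint_torque': array([  0.   , -54.561, -27.432,   0.065,   0.019,  -0.   ]), 'ee_pos': array([159.812, 603.758, 241.   ]), 'orientation': array([-0.405, -3.115,  0.002]), 'ft_force': array([-0.384, -0.261, -0.054]), 'moment': array([ 0.023, -0.016,  0.006]), 'grasp_force': 0.0, 'width': 87.64582428343441}
```

View pics/top0.png

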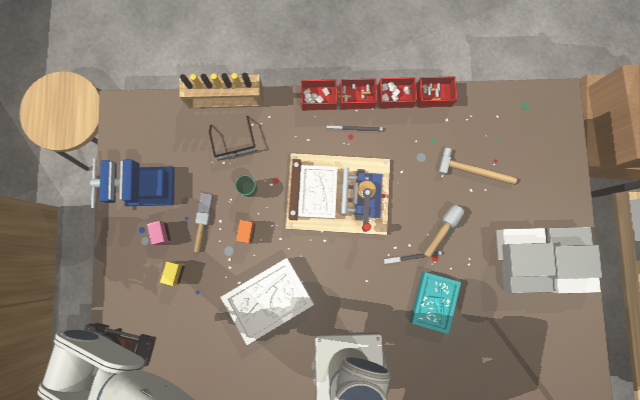

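View pics/side0.png

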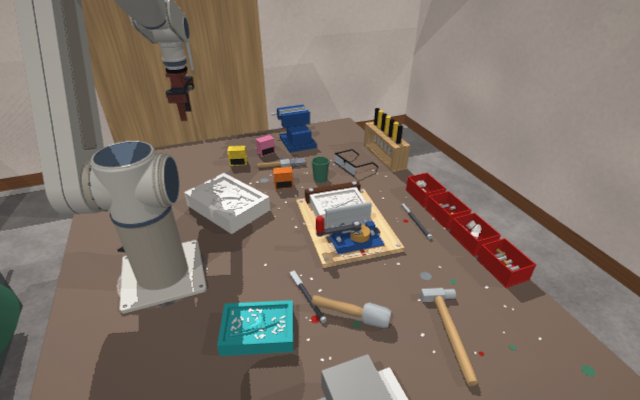

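Top view: the orange pad is near (245,231), the board spans about (287-390, 154-234), the grip is near (367,227), and the mug is at (246,186). I'll enlarge that region in both views.

```bash
python3 - <<'E'
from h import *
a=load('top0')['frame'][145:250,225:400]; cv2.imwrite('pics/c1.png',cv2.resize(a,None,fx=4.5,fy=4.5,interpolation=cv2.INTER_CUBIC))
a=load('side0')['frame'][145:270,260:410]; cv2.imwrite('pics/c2.png',cv2.resize(a,None,fx=4.5,fy=4.5,interpolation=cv2.INTER_CUBIC))
E
```

```text
(no output)
```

View pics/c1.png

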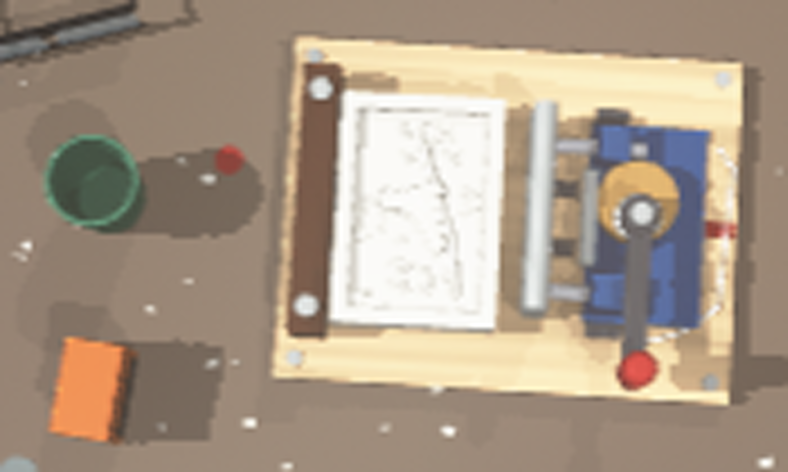

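View pics/c2.png

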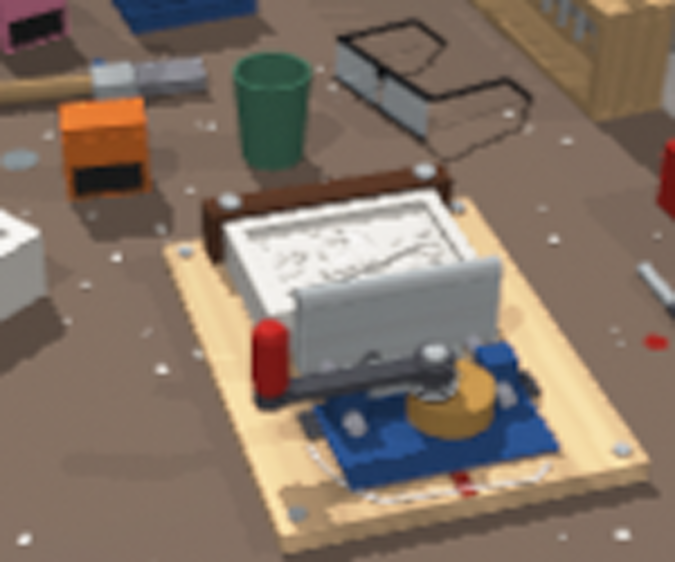

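Crop c1 (4.5×, offset 225,145):
- Board corners at (297,38), (743,63), (730,404) and (273,378).
- Grip top at (638,370).
- Bar's top edge runs from about (543,102) to (536,310).
- Pad top corners at about (66,338), (130,345), (116,441) and (50,433).

The pad's long axis is nearly world x, and the lever is at rest pointing to world -x.

```bash
cat > m.py <<'E'
from h import *
from scipy.optimize import least_squares
from scipy.spatial.transform import Rotation as Ro
np.set_printoptions(suppress=True,precision=3)
c=lambda p,o=(225,145):[(p[0]+.5)/4.5-.5+o[0],(p[1]+.5)/4.5-.5+o[1]]
T,S=load('top0'),load('side0')
def fit(obs,x0):
    f=lambda x:np.concatenate([(proj(d,[x[0]+np.cos(x[2])*p[0]-np.sin(x[2])*p[1],x[1]+np.sin(x[2])*p[0]+np.cos(x[2])*p[1],p[2]])-uv) for d,p,uv in obs])
    r=least_squares(f,x0,loss='soft_l1'); print(r.x,'\n',f(r.x).reshape(-1,2)); return r.x
s=(260,145)
B=[(T,(130,170,18),c((297,38))),(T,(130,-170,18),c((743,63))),(T,(-130,-170,18),c((730,404))),(T,(-130,170,18),c((273,378))),
   (T,(-115,-137,126),c((638,370))),(T,(75,-64,95),c((543,102))),(T,(-75,-64,95),c((536,310))),
   (S,(-130,170,18),c((168,248),s)),(S,(-130,-170,18),c((283,538),s)),(S,(130,-170,18),c((648,462),s)),(S,(-115,-137,126),c((269,324),s))]
b=fit(B,[400,100,0])
P=[(T,(35,21,70),c((66,338))),(T,(35,-21,70),c((131,345))),(T,(-35,-21,70),c((116,441))),(T,(-35,21,70),c((50,433))),
   (S,(-35,21,70),c((62,108),s)),(S,(-35,-21,70),c((66,137),s)),(S,(35,-21,70),c((149,128),s)),(S,(-35,-21,0),c((70,197),s)),(S,(35,-21,0),c((150,190),s))]
p=fit(P,[270,330,0])
def w(x,y):return [b[0]+np.cos(b[2])*x-np.sin(b[2])*y,b[1]+np.sin(b[2])*x+np.cos(b[2])*y]
print('bar',w(0,-64),'piv',w(0,-137),'grip',w(-115,-137),'end',w(0,-252))
o=ctrl.get_obs(); print(o['ee_pos'],Ro.from_rotvec(o['orientation']).as_matrix())
E
python3 m.py
```

```text
[575.453  21.019  -0.09 ] 
 [[-0.569 -0.729]
 [-0.42  -0.158]
 [-0.936  0.101]
 [-0.738 -0.538]
 [14.547  0.448]
 [14.349  0.432]
 [13.458  0.439]
 [-1.396 -2.143]
 [-0.939 -2.199]
 [ 0.232 -1.775]
 [ 4.116  8.398]]
[451.982 324.767  -0.158] 
 [[ 1.229 -0.307]
 [-0.388 -0.181]
 [-0.269  0.002]
 [ 1.497  0.077]
 [-0.83  -1.157]
 [-0.495 -1.967]
 [-0.109 -2.001]
 [-0.052  0.585]
 [ 0.464  0.038]]
bar [np.float64(569.673127616734), np.float64(-42.71986341143362)] piv [np.float64(563.0804000167576), np.float64(-115.42155488276399)] grip [np.float64(448.55033810986737), np.float64(-105.03575112937678)] end [np.float64(552.6945962633704), np.float64(-229.9516167896543)]
[159.812 603.758 241.   ] [[-0.967  0.256 -0.   ]
 [ 0.256  0.967 -0.001]
 [ 0.    -0.001 -1.   ]]
```

```bash
python3 - <<'E'
s=open('m.py').read()
s=s.replace("p[0]-np.sin(x[2])*p[1]","p[0]-np.sin(x[2])*(p[1]+(x[3] if abs(p[1])==170 else 0))").replace("+np.cos(x[2])*p[1],p[2]","+np.cos(x[2])*(p[1]+(x[3] if abs(p[1])==170 else 0)),p[2]")
s=s.replace("[400,100,0]","[570,0,-.09,-40]").replace("[270,330,0]","[450,325,-.15,0]")
open('m.py','w').write(s)
E
python3 m.py
```

```text
[578.145  65.354  -0.085 -48.221] 
 [[ 0.286 -0.096]
 [ 0.478 -0.083]
 [ 0.428  0.207]
 [ 0.579  0.149]
 [ 0.433 -0.271]
 [ 0.447 -0.138]
 [-0.353 -0.131]
 [-1.665 -1.354]
 [-0.526 -1.118]
 [ 0.659 -1.117]
 [-0.27  -0.699]]
[451.982 324.766  -0.158   0.   ] 
 [[ 1.229 -0.307]
 [-0.388 -0.181]
 [-0.269  0.002]
 [ 1.497  0.077]
 [-0.83  -1.157]
 [-0.495 -1.967]
 [-0.109 -2.   ]
 [-0.052  0.585]
 [ 0.464  0.038]]
bar [np.float64(572.7320295938313), np.float64(1.583007949623159)] piv [np.float64(566.5573863084259), np.float64(-71.15538480343399)] grip [np.float64(451.96950731388375), np.float64(-61.428207025055485)] end [np.float64(556.8302085300473), np.float64(-185.74326379797606)]
[159.812 603.758 241.   ] [[-0.967  0.256 -0.   ]
 [ 0.256  0.967 -0.001]
 [ 0.    -0.001 -1.   ]]
```

```bash
cat > go.py <<'E'
import sys
from h import *
from scipy.spatial.transform import Rotation as Ro
np.set_printoptions(suppress=True,precision=4)
x,y,z,yaw=map(float,sys.argv[1:5]); o=ctrl.get_obs(); R=Ro.from_rotvec(o['orientation']).as_matrix()
d=R.T@(np.array([x,y,z])-o['ee_pos']); cy=np.arctan2(-R[0,1],R[1,1]); t=-((yaw-cy+np.pi/2)%np.pi-np.pi/2)
print('tool shift mm',d,'turn',t,'tilt',R[2],'t',o['t'],'F',o['ft_force'],'w',o['width'],o['grasp_force'],'q',o['qpos'])
E
python3 go.py 452 325 241 -.158
```

```text
tool shift mm [-353.8026 -194.6883    0.2501] turn -0.10082716592239849 tilt [ 0.     -0.0014 -1.    ] t 0.1 F [-0.384  -0.2605 -0.0542] w 87.64582428343441 0.0 q [ 1.293   0.4238  1.6305  0.      1.0886 -0.019 ]
```

>>> {"api": "arm_command", "payload": {
  "series": [
    {"linear": [-0.035, -0.0195, 0], "turn": 0},
    {"linear": [-0.035, -0.0195, 0], "turn": 0},
    {"linear": [-0.035, -0.0195, 0], "turn": 0},
    {"linear": [-0.035, -0.0195, 0], "turn": 0},
    {"linear": [-0.035, -0.0195, 0], "turn": 0},
    {"linear": [-0.035, -0.0195, 0], "turn": 0},
    {"linear": [-0.035, -0.0195, 0], "turn": 0},
    {"linear": [-0.035, -0.0195, 0], "turn": 0},
    {"linear": [-0.035, -0.0195, 0], "turn": 0},
    {"linear": [-0.035, -0.0195, 0], "turn": -0.1}
  ]
}}

```text
t: 1.1
ee_pos: [449.2, 324.7, 241.4]
orientation: [-0.247, -3.131, 0.001]
ft_force: [0.7, 0.7, 0.2]
width: 88.0
grasp_force: 0.0
```

>>> {"api": "arm_command", "payload": {
  "series": [
    {"linear": [0, 0, 0], "turn": 0},
    {"linear": [0, 0, 0], "turn": 0},
    {"linear": [0, 0, 0], "turn": 0}
  ]
}}

```text
t: 1.4
ee_pos: [447.6, 326.5, 241.4]
orientation: [-0.25, -3.131, 0.0]
ft_force: [-0.0, -0.9, 0.2]
width: 87.4
grasp_force: 0.0
```

```bash
python3 go.py 452 325 55 -.158
```

```text
tool shift mm [ -4.7044  -0.7254 186.4164] turn -0.0013324449422409401 tilt [ 0.0007 -0.0003 -1.    ] t 1.4 F [-0.0232 -0.9425  0.2302] w 87.4150510807683 0.0 q [ 0.6086  0.3202  1.788   0.0003  1.0341 -0.8031]
```

>>> {"api": "arm_command", "payload": {
  "series": [
    {"linear": [-0.0045, -0.0005, 0.03], "turn": 0},
    {"linear": [0, 0, 0.035], "turn": 0},
    {"linear": [0, 0, 0.035], "turn": 0},
    {"linear": [0, 0, 0.035], "turn": 0},
    {"linear": [0, 0, 0.026], "turn": 0},
    {"linear": [0, 0, 0.025], "turn": 0},
    {"linear": [0, 0, 0], "turn": 0}
  ]
}}

```text
t: 2.1
ee_pos: [449.8, 324.7, 52.8]
orientation: [-0.246, -3.127, 0.006]
ft_force: [-0.1, -0.2, -0.4]
width: 87.8
grasp_force: 0.0
```

>>> {"api": "arm_command", "payload": {
  "jaw": -1,
  "series": [
    {"linear": [0, 0, 0], "turn": 0},
    {"linear": [0, 0, 0], "turn": 0},
    {"linear": [0, 0, 0], "turn": 0},
    {"linear": [0, 0, 0], "turn": 0},
    {"linear": [0, 0, 0], "turn": 0},
    {"linear": [0, 0, 0], "turn": 0},
    {"linear": [0, 0, 0], "turn": 0},
    {"linear": [0, 0, 0], "turn": 0}
  ]
}}

```text
t: 2.9
ee_pos: [453.1, 325.2, 56.2]
orientation: [0.249, 3.131, 0.001]
ft_force: [-0.9, 1.7, 6.6]
width: 42.2
grasp_force: 29.9
```

>>> {"api": "arm_command", "payload": {
  "series": [
    {"linear": [0, 0, -0.03], "turn": 0},
    {"linear": [0, 0, -0.04], "turn": 0},
    {"linear": [0, 0, -0.04], "turn": 0},
    {"linear": [0, 0, -0.04], "turn": 0},
    {"linear": [0, 0, 0], "turn": 0}
  ]
}}

```text
t: 3.4
ee_pos: [455.1, 326.4, 210.7]
orientation: [0.249, 3.125, 0.008]
ft_force: [0.9, -0.1, -1.3]
width: 42.1
grasp_force: 29.9
```

```bash
python3 go.py 572.7 1.6 205 -.085;python3 - <<'E'
from h import *
a=snap('side','g1')['frame'];b=snap('top','g1t')['frame']
f=lambda a:cv2.resize(a,None,fx=3,fy=3,interpolation=cv2.INTER_CUBIC)
cv2.imwrite('pics/g1c.png',np.hstack([f(a[90:240,220:350]),f(b[130:280,210:340])]))
E
```

```text
tool shift mm [-167.4232 -302.1778    4.9738] turn -0.0738123292990931 tilt [-0.0064  0.0059 -1.    ] t 3.4 F [ 0.9078 -0.0942 -1.3044] w 42.099013284219254 29.918593168258667 q [ 0.601   0.3641  1.8053 -0.0002  0.9635 -0.8109]
```

View pics/g1c.png

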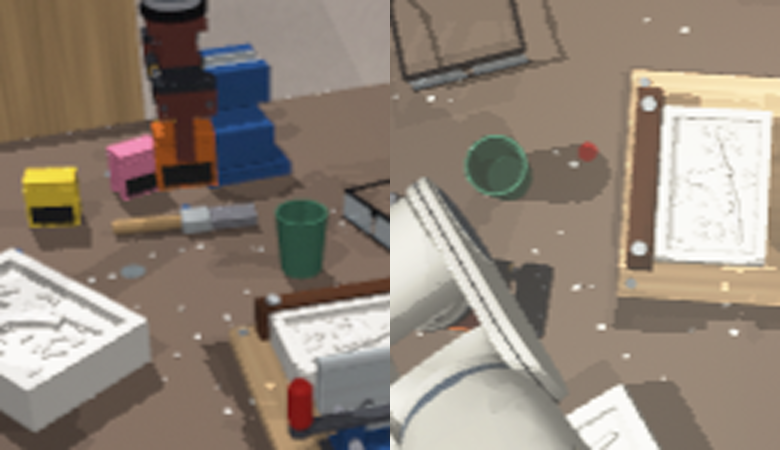

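Pad is held, 42 mm between the fingers. Carrying it over the bar at a safe height.

>>> {"api": "arm_command", "payload": {
  "series": [
    {"linear": [-0.0167, -0.0302, 0], "turn": 0},
    {"linear": [-0.0167, -0.0302, 0], "turn": 0},
    {"linear": [-0.0167, -0.0302, 0], "turn": 0},
    {"linear": [-0.0167, -0.0302, 0], "turn": 0},
    {"linear": [-0.0167, -0.0302, 0], "turn": 0},
    {"linear": [-0.0167, -0.0302, 0], "turn": 0},
    {"linear": [-0.0167, -0.0302, 0], "turn": 0},
    {"linear": [-0.0167, -0.0302, 0], "turn": 0},
    {"linear": [-0.0167, -0.0302, 0], "turn": 0},
    {"linear": [-0.0167, -0.0302, 0], "turn": -0.073}
  ]
}}

```text
t: 4.5
ee_pos: [568.7, -1.2, 203.1]
orientation: [-0.133, -3.134, 0.0]
ft_force: [0.3, 0.9, -0.3]
width: 41.9
grasp_force: 29.9
```

>>> {"api": "arm_command", "payload": {
  "series": [
    {"linear": [0, 0, 0], "turn": 0},
    {"linear": [0, 0, 0], "turn": 0},
    {"linear": [0, 0, 0], "turn": 0},
    {"linear": [0, 0, 0], "turn": 0}
  ]
}}

```text
t: 4.9
ee_pos: [569.1, 1.3, 205.0]
orientation: [-0.133, -3.137, -0.0]
ft_force: [-0.4, 0.1, -0.6]
width: 42.2
grasp_force: 29.9
```

```bash
python3 - <<'E'
from h import *
from scipy.spatial.transform import Rotation as Ro
P=[];Y=[]
for i in range(12):
    a=ctrl.get_image('side'); o=ctrl.get_obs(); P.append(o['ee_pos']); R=Ro.from_rotvec(o['orientation']).as_matrix(); Y.append(np.arctan2(-R[0,1],R[1,1]))
print(np.mean(P,0),np.std(P,0),np.mean(np.unwrap(Y,period=np.pi)),o['t'])
b=snap('top','p1t')['frame'];a=snap('side','p1')['frame']
f=lambda a:cv2.resize(a,None,fx=5,fy=5,interpolation=cv2.INTER_CUBIC)
cv2.imwrite('pics/p1c.png',np.hstack([f(a[130:250,300:380]),f(b[130:250,310:390])]))
E
```

```text
[569.75023725   0.71681426 205.68282434] [0.17194562 0.34807212 0.16679885] -0.08523782095680194 5.5
```

View pics/p1c.png

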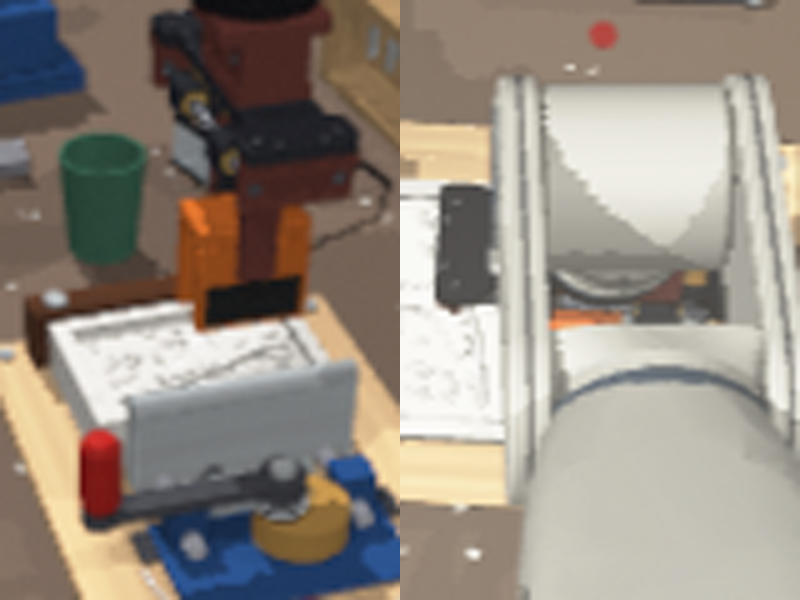

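```bash
python3 - <<'E'
from h import *
T=load('top0');np.set_printoptions(suppress=True,precision=2)
th=-.085
for s in(-55,-30,30,55):
    x=572.7+s*np.cos(th);y=1.6+s*np.sin(th)
    q=lambda dy,z:proj(T,[x-dy*np.sin(th),y+dy*np.cos(th),z])
    v=int(round(q(0,95)[1])); print(v,'front/back top',q(9,95)[0],q(-9,95)[0],q(6,95)[0],q(-6,95)[0],'ctr',q(0,95)[0],'frontbase',q(9,40)[0]); print(T['frame'][v,334:354].astype(int).sum(1)//3)
S=load('p1')
c=lambda u,v:np.array([300+(u+.5)/5-.5,130+(v+.5)/5-.5])
def pt(cx,cy,a,b,z):return proj(S,[cx+a*np.cos(th)-b*np.sin(th),cy+a*np.sin(th)+b*np.cos(th),z])
print('pad bot pred',pt(569.75,.7,-35,-21,150.2),pt(569.75,.7,35,-21,150.2),'obs',c(195,327),c(305,308))
print('padtop front pred',pt(569.75,.7,-35,-21,220.2),pt(569.75,.7,-35,21,220.2),'obs',c(192,222),c(181,205))
print('bar top back pred',pt(572.7,1.6,-75,-6,95),pt(572.7,1.6,75,-6,95),'obs',c(130,402),c(355,365))
E
```

```text
207 front/back top 340.85727417594165 346.4953426679535 341.79686702699144 345.5555793488144 ctr 343.6761550006674 frontbase 340.00177953743105
[246 214 132 132 132 132 130 160 221 234 222 197 160 138 140 136 129 129
 129 128]
199 front/back top 341.2611658344965 346.88721403702095 342.19875566764557 345.9494544631831 ctr 344.07403716913905 frontbase 340.39181499997
[249 234 134 135 135 136 131 145 196 227 232 212 180 137  92  92  94  97
 105 128]
181 front/back top 342.2234904500665 347.82089800775947 343.1563077058041 346.8879127382143 ctr 345.02204301648635 frontbase 341.32138606458307
[249 249 234 145 142 137 138 133 145 195 226 229 211 187 176 163 155 140
 140 140]
173 front/back top 342.6215632900698 348.207123125904 343.5524062813608 347.2761128325702 ctr 345.41419263614864 frontbase 341.7060175486395
[249 249 238 164 141 140 140 140 145 177 222 232 218 190 158 153 157 158
 158 152]
pad bot pred [339.13 195.26] [360.98 191.65] obs [338.6 195. ] [360.6 191.2]
padtop front pred [339.79 175.3 ] [335.33 168.24] obs [338. 174.] [335.8 170.6]
bar top back pred [325.61 209.05] [370.71 201.27] obs [325.6 210. ] [370.6 202.6]
```

Bar top agrees with the fit to within about 1 mm. Correcting and descending in small steps while watching the force.

>>> {"api": "arm_command", "payload": {
  "series": [
    {"linear": [-0.0029, 0.0015, 0.015], "turn": 0},
    {"linear": [0, 0, 0.015], "turn": 0},
    {"linear": [0, 0, 0.012], "turn": 0},
    {"linear": [0, 0, 0.006], "turn": 0},
    {"linear": [0, 0, 0.004], "turn": 0},
    {"linear": [0, 0, 0.003], "turn": 0},
    {"linear": [0, 0, 0.003], "turn": 0},
    {"linear": [0, 0, 0.003], "turn": 0},
    {"linear": [0, 0, 0], "turn": 0}
  ]
}}

```text
t: 6.5
ee_pos: [572.8, 1.5, 144.5]
orientation: [-0.135, -3.139, 0.0]
ft_force: [0.2, -0.4, -0.6]
width: 41.9
grasp_force: 29.9
```

>>> {"api": "arm_command", "payload": {
  "series": [
    {"linear": [0, 0, 0.004], "turn": 0},
    {"linear": [0, 0, 0.004], "turn": 0},
    {"linear": [0, 0, 0.004], "turn": 0},
    {"linear": [0, 0, 0.004], "turn": 0},
    {"linear": [0, 0, 0], "turn": 0}
  ]
}}

```text
t: 7.0
ee_pos: [572.6, 1.4, 128.0]
orientation: [-0.135, -3.138, 0.0]
ft_force: [0.5, -1.4, -1.9]
width: 41.7
grasp_force: 29.9
```

>>> {"api": "arm_command", "payload": {
  "series": [
    {"linear": [0, 0, 0.005], "turn": 0},
    {"linear": [0, 0, 0.005], "turn": 0},
    {"linear": [0, 0, 0.005], "turn": 0},
    {"linear": [0, 0, 0.005], "turn": 0},
    {"linear": [0, 0, 0.005], "turn": 0},
    {"linear": [0, 0, 0.004], "turn": 0},
    {"linear": [0, 0, 0], "turn": 0}
  ]
}}

```text
t: 7.7
ee_pos: [572.5, 1.5, 98.8]
orientation: [-0.135, -3.138, 0.0]
ft_force: [0.9, -2.6, -3.3]
width: 41.8
grasp_force: 29.9
```

>>> {"api": "arm_command", "payload": {
  "series": [
    {"linear": [0, 0, 0.002], "turn": 0},
    {"linear": [0, 0, 0.002], "turn": 0},
    {"linear": [0, 0, 0.001], "turn": 0},
    {"linear": [0, 0, 0], "turn": 0}
  ]
}}

```text
t: 8.1
ee_pos: [572.9, 1.5, 94.6]
orientation: [0.135, 3.139, -0.0]
ft_force: [0.5, -2.5, -1.9]
width: 41.9
grasp_force: 29.9
```

>>> {"api": "arm_command", "payload": {
  "series": [
    {"linear": [0, 0, 0.001], "turn": 0},
    {"linear": [0, 0, 0.001], "turn": 0},
    {"linear": [0, 0, 0], "turn": 0}
  ]
}}

```text
t: 8.4
ee_pos: [573.1, 1.5, 93.0]
orientation: [0.135, 3.138, -0.0]
ft_force: [-1.5, -3.1, 3.9]
width: 41.7
grasp_force: 29.9
```

>>> {"api": "arm_command", "payload": {
  "series": [
    {"linear": [0, 0, 0.001], "turn": 0},
    {"linear": [0, 0, 0], "turn": 0}
  ]
}}

```text
t: 8.6
ee_pos: [573.1, 1.6, 92.9]
orientation: [0.135, 3.138, 0.0]
ft_force: [-4.2, -2.9, 12.6]
width: 42.2
grasp_force: 29.9
```

Seated: 12 N upward at the expected height. Opening partway and rising.

>>> {"api": "arm_command", "payload": {
  "jaw": 0.4,
  "series": [
    {"linear": [0, 0, 0], "turn": 0},
    {"linear": [0, 0, 0], "turn": 0},
    {"linear": [0, 0, 0], "turn": 0},
    {"linear": [0, 0, 0], "turn": 0},
    {"linear": [0, 0, 0], "turn": 0}
  ]
}}

```text
t: 9.1
ee_pos: [572.8, 1.6, 91.4]
orientation: [-0.135, -3.138, -0.0]
ft_force: [0.4, 1.1, -0.1]
width: 61.5
grasp_force: 0.0
```

>>> {"api": "arm_command", "payload": {
  "series": [
    {"linear": [0, 0, -0.015], "turn": 0},
    {"linear": [0, 0, -0.03], "turn": 0},
    {"linear": [0, 0, -0.03], "turn": 0},
    {"linear": [0, 0, -0.03], "turn": 0},
    {"linear": [0, 0, 0], "turn": 0},
    {"linear": [0, 0, 0], "turn": 0}
  ]
}}

```text
t: 9.7
ee_pos: [573.3, 1.5, 198.0]
orientation: [0.135, 3.136, 0.0]
ft_force: [0.4, -0.2, -0.2]
width: 61.6
grasp_force: 0.0
```

```bash
python3 go.py 452 -61.4 198 -.085
```

```text
tool shift mm [115.4203 -73.0894  -0.2639] turn -0.0008174062148109673 tilt [-0.0023  0.0002 -1.    ] t 9.7 F [ 0.4444 -0.1662 -0.1578] w 61.601222981015425 0.0 q [-0.0181  0.4016  1.7812  0.      0.9565 -1.5031]
```

>>> {"api": "arm_command", "payload": {
  "series": [
    {"linear": [0.0289, -0.0183, 0], "turn": 0},
    {"linear": [0.0289, -0.0183, 0], "turn": 0},
    {"linear": [0.0289, -0.0183, 0], "turn": 0},
    {"linear": [0.0289, -0.0183, 0], "turn": 0},
    {"linear": [0, 0, 0], "turn": 0.143},
    {"linear": [0, 0, 0], "turn": 0.143},
    {"linear": [0, 0, 0], "turn": 0.143},
    {"linear": [0, 0, 0], "turn": 0.143},
    {"linear": [0, 0, 0], "turn": 0.143},
    {"linear": [0, 0, 0], "turn": 0.143}
  ]
}}

```text
t: 10.7
ee_pos: [450.4, -61.3, 195.6]
orientation: [-1.435, -2.792, 0.001]
ft_force: [-1.0, -0.8, 1.2]
width: 60.9
grasp_force: 0.0
```

>>> {"api": "arm_command", "payload": {
  "series": [
    {"linear": [0, 0, 0], "turn": 0.143},
    {"linear": [0, 0, 0], "turn": 0.143},
    {"linear": [0, 0, 0], "turn": 0.143},
    {"linear": [0, 0, 0], "turn": 0.143},
    {"linear": [0, 0, 0], "turn": 0.143},
    {"linear": [0, 0, 0], "turn": 0.143},
    {"linear": [0, 0, 0], "turn": 0.143},
    {"linear": [0, 0, 0], "turn": 0.143},
    {"linear": [0, 0, 0], "turn": 0.143},
    {"linear": [0, 0, 0], "turn": 0.143}
  ]
}}

```text
t: 11.7
ee_pos: [450.4, -61.3, 195.6]
orientation: [-2.915, -1.167, 0.004]
ft_force: [0.6, 0.4, 0.4]
width: 61.4
grasp_force: 0.0
```

>>> {"api": "arm_command", "payload": {
  "series": [
    {"linear": [0, 0, 0], "turn": 0.143},
    {"linear": [0, 0, 0], "turn": 0.143},
    {"linear": [0, 0, 0], "turn": 0.143},
    {"linear": [0, 0, 0], "turn": 0.143},
    {"linear": [0, 0, 0], "turn": 0.143},
    {"linear": [0, 0, 0], "turn": 0.143},
    {"linear": [0, 0, 0], "turn": 0},
    {"linear": [0, 0, 0], "turn": 0}
  ]
}}

```text
t: 12.5
ee_pos: [450.8, -61.4, 196.0]
orientation: [-3.138, 0.136, 0.002]
ft_force: [-0.6, -0.7, -0.3]
width: 61.5
grasp_force: 0.0
```

```bash
python3 go.py 452 -61.4 103 -.085; python3 - <<'E'
from h import *
a=snap('side','r1')['frame'];b=snap('top','r1t')['frame']
f=lambda a:cv2.resize(a,None,fx=5,fy=5,interpolation=cv2.INTER_CUBIC)
cv2.imwrite('pics/r1c.png',np.hstack([f(a[140:260,300:380]),f(b[140:260,310:390])]))
E
```

```text
tool shift mm [ 1.2998 -0.0782 93.0204] turn -0.0013366311465294878 tilt [-0.0016 -0.0001 -1.    ] t 12.5 F [-0.6117 -0.7464 -0.2831] w 61.543036655153486 0.0 q [-0.1615  0.2425  2.0306  0.      0.8702  1.4956]
```

View pics/r1c.png

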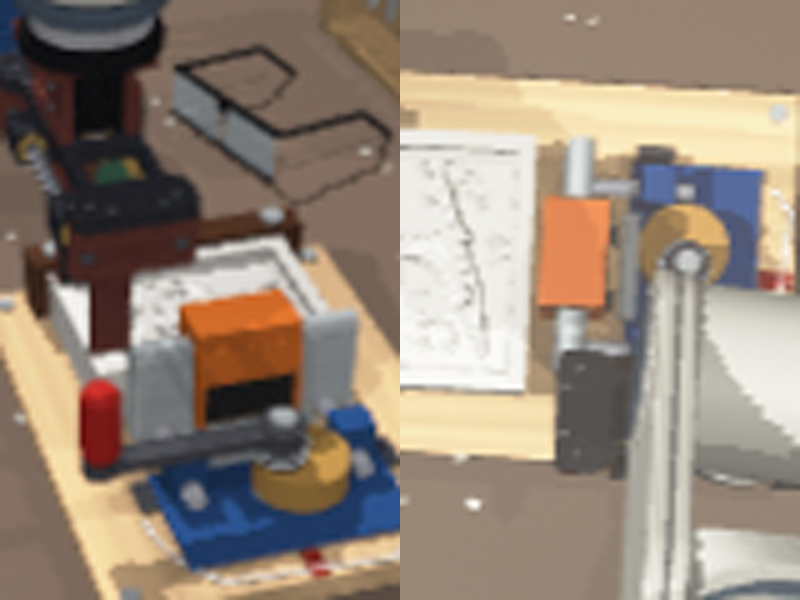

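The pad is fully down and centred on the bar. Descending onto the grip.

>>> {"api": "arm_command", "payload": {
  "series": [
    {"linear": [0.001, 0, 0.03], "turn": 0},
    {"linear": [0, 0, 0.03], "turn": 0},
    {"linear": [0, 0, 0.02], "turn": 0},
    {"linear": [0, 0, 0.012], "turn": 0},
    {"linear": [0, 0, 0], "turn": 0}
  ]
}}

```text
t: 13.1
ee_pos: [451.5, -61.4, 103.4]
orientation: [-3.138, 0.14, 0.005]
ft_force: [-0.6, -0.1, 0.0]
width: 61.7
grasp_force: 0.0
```

>>> {"api": "arm_command", "payload": {
  "jaw": -1,
  "series": [
    {"linear": [0, 0, 0], "turn": 0},
    {"linear": [0, 0, 0], "turn": 0},
    {"linear": [0, 0, 0], "turn": 0},
    {"linear": [0, 0, 0], "turn": 0},
    {"linear": [0, 0, 0], "turn": 0},
    {"linear": [0, 0, 0], "turn": 0},
    {"linear": [0, 0, 0], "turn": 0}
  ]
}}

```text
t: 13.8
ee_pos: [452.6, -62.4, 105.2]
orientation: [3.137, -0.14, 0.001]
ft_force: [-2.4, -6.9, 3.7]
width: 25.6
grasp_force: 30.0
```

```bash
python3 - <<'E'
import numpy as np
np.set_printoptions(suppress=True,precision=5)
from h import *
P=[]
for i in range(6): ctrl.get_image('side'); P.append(ctrl.get_obs()['ee_pos'])
p=np.mean(P,0); o=ctrl.get_obs(); print(p,o['ft_force'],o['t'],o['width'])
piv=np.array([566.6,-71.2]); r=p[:2]-piv; print('r',np.hypot(*r),'ang',np.arctan2(r[1],r[0])-np.pi+.085)
# step: tool-frame shift for 0.1047 rad chord (15 steps=pi/2); tool x toward/away pivot
d=np.pi/2/15; print('chord',2*115*np.sin(d/2),'tool: along',115*np.sin(d),'radial',115*(1-np.cos(d)))
from scipy.spatial.transform import Rotation as Ro
print(Ro.from_rotvec(o['orientation']).as_matrix())
E
```

```text
[452.61383 -62.45028 105.1975 ] [-1.59784 -6.89411  4.55672] 14.1 25.117279697041383
r 114.32149622130036 ang 0.008389003210901566
chord 12.037269935877081 tool: along 12.020773275780147 radial 0.6299820326485717
[[ 0.996   -0.08934  0.00061]
 [-0.08934 -0.996   -0.00137]
 [ 0.00073  0.00131 -1.     ]]
```

Pinched the grip (25 mm). Swinging it along the arc, turning the tool with the lever: 20 steps of 0.0785 rad.

>>> {"api": "arm_command", "payload": {
  "series": [
    {"linear": [0.00035, 0.009, 0], "turn": -0.0785},
    {"linear": [0.00035, 0.009, 0], "turn": -0.0785},
    {"linear": [0.00035, 0.009, 0], "turn": -0.0785},
    {"linear": [0.00035, 0.009, 0], "turn": -0.0785},
    {"linear": [0.00035, 0.009, 0], "turn": -0.0785},
    {"linear": [0.00035, 0.009, 0], "turn": -0.0785}
  ]
}}

```text
t: 14.7
ee_pos: [459.7, -115.0, 105.2]
orientation: [-3.084, -0.598, 0.001]
ft_force: [-3.3, -1.1, 7.4]
width: 25.2
grasp_force: 30.0
```

```bash
cat > ang.py <<'E'
from h import *
np.set_printoptions(suppress=True,precision=4)
from scipy.spatial.transform import Rotation as Ro
P=[];F=[]
for i in range(4): ctrl.get_image('side'); o=ctrl.get_obs(); P.append(o['ee_pos']); F.append(o['ft_force'])
p=np.mean(P,0); R=Ro.from_rotvec(o['orientation']).as_matrix(); r=p[:2]-np.array([566.6,-71.2])
print(p,'F',np.mean(F,0),'Ftool',R.T@np.mean(F,0),o['t'],o['width'],'r',np.hypot(*r),'lever',(np.arctan2(r[1],r[0])-np.pi+.085)%(2*np.pi),'tool',(np.arctan2(R[1,0],R[0,0])+.085),'q6',o['qpos'][5])
E
python3 ang.py
```

```text
[ 459.8927 -115.5111  105.1725] F [-4.0926 -1.8343  6.9796] Ftool [-4.4851  0.1868 -6.9769] 14.9 25.386666622625956 r 115.541815376781 lever 0.4785902555123682 tool 0.46494998289758477 q6 0.921150510675199
```

>>> {"api": "arm_command", "payload": {
  "series": [
    {"linear": [0.00035, 0.009, 0], "turn": -0.0785},
    {"linear": [0.00035, 0.009, 0], "turn": -0.0785},
    {"linear": [0.00035, 0.009, 0], "turn": -0.0785},
    {"linear": [0.00035, 0.009, 0], "turn": -0.0785},
    {"linear": [0.00035, 0.009, 0], "turn": -0.0785},
    {"linear": [0.00035, 0.009, 0], "turn": -0.0785},
    {"linear": [0.00035, 0.009, 0], "turn": -0.0785}
  ]
}}

```text
t: 15.6
ee_pos: [496.2, -164.7, 105.1]
orientation: [-2.804, -1.413, 0.006]
ft_force: [-9.5, -5.2, 11.5]
width: 25.4
grasp_force: 30.0
```

```bash
python3 ang.py
```

```text
[ 497.0034 -165.361   105.1434] F [-9.0972 -8.5922  8.6813] Ftool [-12.3462  -2.1743  -8.6484] 15.8 25.481689069664267 r 117.08965147155875 lever 1.0192929770436958 tool 1.0158255215526608 q6 0.29972877059799696
```

>>> {"api": "arm_command", "payload": {
  "series": [
    {"linear": [-0.001, 0.009, 0], "turn": -0.0785},
    {"linear": [0.0, 0.009, 0], "turn": -0.0785},
    {"linear": [0.00035, 0.009, 0], "turn": -0.0785},
    {"linear": [0.00035, 0.009, 0], "turn": -0.0785},
    {"linear": [0.00035, 0.009, 0], "turn": -0.0785}
  ]
}}

```text
t: 16.3
ee_pos: [535.8, -185.6, 105.1]
orientation: [-2.475, -1.932, 0.005]
ft_force: [-8.9, -5.6, 9.7]
width: 25.5
grasp_force: 30.0
```

```bash
python3 ang.py; python3 - <<'E'
from h import *
a=snap('side','e1')['frame'];b=snap('top','e1t')['frame']
f=lambda a:cv2.resize(a,None,fx=5,fy=5,interpolation=cv2.INTER_CUBIC)
cv2.imwrite('pics/e1c.png',np.hstack([f(a[140:260,300:380]),f(b[140:260,310:390])]))
E
```

```text
[ 537.0668 -185.9284  105.1675] F [-5.3994 -7.2032  5.3286] Ftool [-8.3158 -3.4747 -5.311 ] 16.5 25.619482020500367 r 118.46859859349973 lever 1.4038482612611523 tool 1.4084714838710246 q6 -0.1039223572988492
```

View pics/e1c.png

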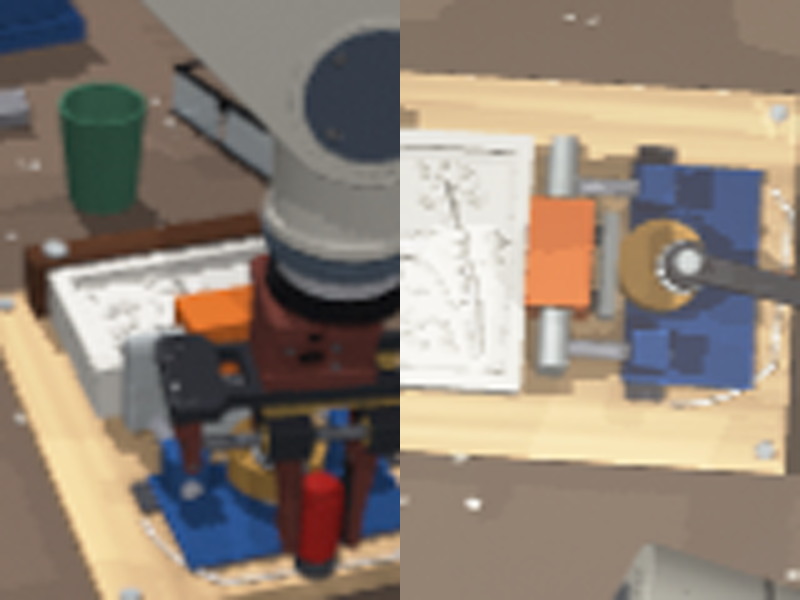

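Lever is at about 1.41 rad. The pad is already pressing the carving and the lever is still a little short of the mark. Finishing the swing.

>>> {"api": "arm_command", "payload": {
  "series": [
    {"linear": [-0.0005, 0.0085, 0], "turn": -0.075},
    {"linear": [0, 0.0085, 0], "turn": -0.075},
    {"linear": [0, 0, 0], "turn": 0},
    {"linear": [0, 0, 0], "turn": 0}
  ]
}}

```text
t: 17.0
ee_pos: [553.7, -189.5, 105.2]
orientation: [2.327, 2.11, -0.002]
ft_force: [-2.8, -4.6, 3.6]
width: 25.5
grasp_force: 30.0
```

```bash
python3 ang.py; python3 - <<'E'
from h import *
b=snap('top','f1t')['frame']
cv2.imwrite('pics/f1c.png',cv2.resize(b[150:240,310:410],None,fx=6,fy=6,interpolation=cv2.INTER_CUBIC))
E
```

```text
[ 553.7469 -189.5354  105.1677] F [-2.7135 -4.8462  3.2287] Ftool [-5.0919 -2.2281 -3.222 ] 17.2 25.17028690111123 r 119.03133218163934 lever 1.5476048340044368 tool 1.5580567487752108 q6 -0.2505146690212967
```

View pics/f1c.png

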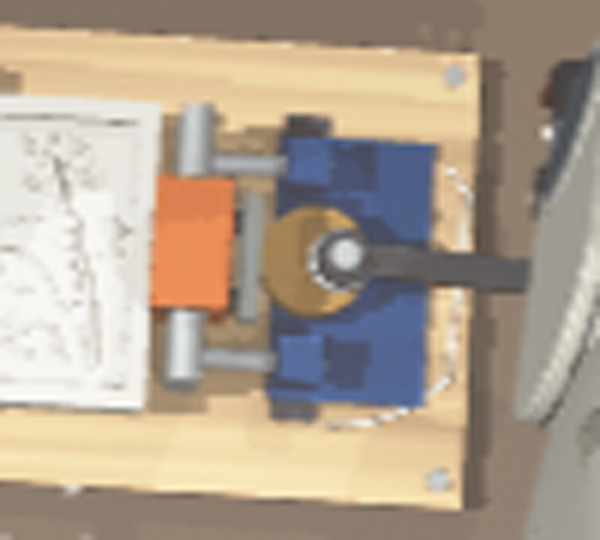

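Top view: the lever runs from the knob (347,255) to about (525,275) in the crop, close to the board's -y axis. Working out its exact direction from the arm edges.

```bash
python3 - <<'E'
from h import *
T=load('f1t'); g=cv2.cvtColor(T['frame'],cv2.COLOR_BGR2GRAY).astype(float)
pts=[]
for u in range(374,396,1):
    seg=g[186:204,u]; 
    hsv=T['frame'][186:204,u].astype(int); sat=hsv.max(1)-hsv.min(1)
    m=(sat<25)&(seg<110)
    v=np.nonzero(m)[0]
    if len(v): pts.append((u,186+v.mean(),len(v)))
print([(a,round(b,1),c) for a,b,c in pts])
E
python3 - <<'E'
import sys; sys.path.insert(0,'.')
import os; os.chdir('.')
from h import *
T=load('f1t'); c=lambda x,y:(310+(x+.5)/6-.5,150+(y+.5)/6-.5)
k=ray(T,*c(347,255),85)
a=ray(T,*c(375,262),74);b=ray(T,*c(522,275),74)
yd=lambda d:np.arctan2(d[0],-d[1]) # yaw of -y axis
print('knob85',k,'lever yaw',yd(b-a), 'edge yaw',yd(ray(T,*c(480,57),18)-ray(T,*c(0,30),18)),yd(ray(T,*c(462,509),18)-ray(T,*c(0,482),18)))
for z in(74,85,95): print(z,proj(T,[566.6,-71.2,z]),c(347,255))
E
```

```text
[(374, np.float64(193.0), 7), (375, np.float64(193.0), 7), (376, np.float64(193.5), 6), (377, np.float64(193.5), 6), (378, np.float64(193.5), 6), (379, np.float64(194.0), 7), (380, np.float64(194.5), 8), (381, np.float64(193.0), 8), (382, np.float64(194.0), 5), (383, np.float64(194.0), 5), (384, np.float64(194.0), 5), (385, np.float64(194.5), 6), (386, np.float64(194.5), 6), (387, np.float64(194.5), 6), (388, np.float64(194.5), 6), (389, np.float64(193.0), 11), (390, np.float64(192.0), 13), (391, np.float64(192.0), 13), (392, np.float64(194.5), 8), (393, np.float64(195.5), 6), (394, np.float64(195.5), 6), (395, np.float64(195.5), 6)]
knob85 [565.79477105 -72.56185774  85.        ] lever yaw -0.11657943591707538 edge yaw -0.08484749785202733 -0.08558425996702787
74 [366.60346435 192.34957194] (367.4166666666667, 192.08333333333334)
85 [366.9845919  191.84784416] (367.4166666666667, 192.08333333333334)
95 [367.336381  191.3847384] (367.4166666666667, 192.08333333333334)
```

>>> {"api": "arm_command", "payload": {
  "series": [
    {"linear": [-0.0005, 0.0025, 0], "turn": -0.015},
    {"linear": [0, 0, 0], "turn": 0},
    {"linear": [0, 0, 0], "turn": 0},
    {"linear": [0, 0, 0], "turn": 0}
  ]
}}

```text
t: 17.65
ee_pos: [555.2, -189.7, 105.1]
orientation: [-2.311, -2.126, 0.003]
ft_force: [-6.5, -2.5, 6.8]
width: 25.4
grasp_force: 30.0
```

```bash
python3 ang.py; python3 - <<'E'
from h import *
T=snap('top','f2t')
a=cv2.resize(T['frame'][175:210,335:405],None,fx=10,fy=10,interpolation=cv2.INTER_CUBIC)
cv2.imwrite('pics/f2c.png',a)
E
```

```text
[ 555.1685 -189.752   105.1173] F [-6.0748 -2.6725  6.6284] Ftool [-3.1697 -5.8473 -6.6138] 17.85 25.480838184446025 r 119.1019028903917 lever 1.5596678200680723 tool 1.5727556111539858 q6 -0.2651631669137771
```

View pics/f2c.png

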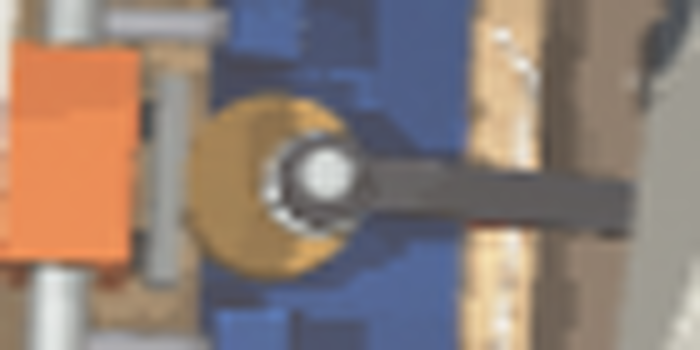

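```bash
python3 - <<'E'
from h import *
T=load('f2t'); T0=load('top0'); np.set_printoptions(suppress=True,precision=2)
c=lambda x,y:(335+(x+.5)/10-.5,175+(y+.5)/10-.5)
# mark in top0, world at z=18
f=T0['frame'].astype(int); m=(f[:,:,2]>1.8*f[:,:,1])&(f[:,:,2]>90)
vv,uu=np.nonzero(m[185:205,375:395]); mk=ray(T0,375+uu.mean(),185+vv.mean(),18); print('mark',mk,len(uu))
th=-.085; R=np.array([[np.cos(th),-np.sin(th)],[np.sin(th),np.cos(th)]]); o=np.array([578.1,65.4])
print('mark in board',R.T@(mk[:2]-o))
for n,a in(('a',(400,185)),('b',(620,206)),('mid',(498,195))): print(n,R.T@(ray(T,*c(*a),74)[:2]-o))
for z in(80,85,90): print('knob',z,R.T@(ray(T,*c(327,173),z)[:2]-o))
print('tcp',R.T@(np.array([555.17,-189.75])-o))
E
```

```text
mark [ 561.99 -134.87   18.  ] 8
mark in board [   0.95 -200.91]
a [  -0.67 -162.97]
b [  -3.44 -234.6 ]
mid [  -2.12 -194.9 ]
knob 80 [   0.96 -138.47]
knob 85 [   0.18 -137.94]
knob 90 [  -0.6  -137.41]
tcp [  -1.19 -256.18]
```

Lever still looks 0.01–0.035 rad short. One more small nudge, then compare.

>>> {"api": "arm_command", "payload": {
  "series": [
    {"linear": [0, 0.0025, 0], "turn": -0.01},
    {"linear": [0, 0, 0], "turn": 0},
    {"linear": [0, 0, 0], "turn": 0},
    {"linear": [0, 0, 0], "turn": 0}
  ]
}}

```text
t: 18.3
ee_pos: [557.3, -190.0, 105.1]
orientation: [-2.299, -2.138, 0.004]
ft_force: [-7.5, -2.9, 7.8]
width: 25.0
grasp_force: 30.0
```

```bash
python3 ang.py; python3 - <<'E'
from h import *
T=snap('top','f3t'); T2=load('f2t'); T1=load('f1t')
# lever edges vs columns by subpixel gradient (against bench/board) in both frames
th=-.085; R=np.array([[np.cos(th),-np.sin(th)],[np.sin(th),np.cos(th)]]); o=np.array([578.1,65.4])
from scipy.ndimage import gaussian_filter1d as gf
for D in(T1,T2,T):
    g=cv2.cvtColor(D['frame'],cv2.COLOR_BGR2GRAY).astype(float); out=[]
    for u in (383,384,386,387,390,392,394,396):
        x=np.interp(np.arange(186,204,.1),range(400),g[:,u]); d=np.gradient(gf(x,5))
        a=186+.1*np.argmin(d[:90]); b=186+9+.1*np.argmax(d[90:])
        out.append((u,round(a,1),round(b,1),round((R.T@(ray(D,u,(a+b)/2,74)[:2]-o))[0],1)))
    print(out)
E
```

```text
[ 557.3293 -190.0113  105.1151] F [-7.8457 -2.9752  7.6373] Ftool [-3.5397 -7.6322 -7.6128] 18.5 25.306643655616373 r 119.17239388783757 lever 1.5779255071621163 tool 1.5832983347532796 q6 -0.27437513645954315
[(383, np.float64(190.4), np.float64(197.5), np.float64(-2.0)), (384, np.float64(191.2), np.float64(197.5), np.float64(-3.2)), (386, np.float64(191.5), np.float64(197.5), np.float64(-3.3)), (387, np.float64(191.5), np.float64(197.6), np.float64(-3.3)), (390, np.float64(191.2), np.float64(198.6), np.float64(-3.8)), (392, np.float64(191.5), np.float64(198.6), np.float64(-4.0)), (394, np.float64(192.5), np.float64(198.6), np.float64(-5.2)), (396, np.float64(192.5), np.float64(198.6), np.float64(-4.9))]
[(383, np.float64(190.4), np.float64(197.5), np.float64(-2.0)), (384, np.float64(190.8), np.float64(197.5), np.float64(-2.5)), (386, np.float64(191.4), np.float64(197.5), np.float64(-3.1)), (387, np.float64(191.5), np.float64(197.6), np.float64(-3.3)), (390, np.float64(194.9), np.float64(197.6), np.float64(-8.3)), (392, np.float64(191.5), np.float64(198.4), np.float64(-3.6)), (394, np.float64(192.0), np.float64(198.4), np.float64(-4.1)), (396, np.float64(192.3), np.float64(198.6), np.float64(-4.5))]
[(383, np.float64(190.4), np.float64(197.5), np.float64(-2.0)), (384, np.float64(190.6), np.float64(197.5), np.float64(-2.2)), (386, np.float64(190.8), np.float64(197.3), np.float64(-1.8)), (387, np.float64(191.0), np.float64(197.7), np.float64(-2.6)), (390, np.float64(190.3), np.float64(197.6), np.float64(-0.7)), (392, np.float64(191.7), np.float64(197.8), np.float64(-3.0)), (394, np.float64(191.6), np.float64(197.5), np.float64(-2.0)), (396, np.float64(191.5), np.float64(198.3), np.float64(-2.7))]
```

```bash
python3 -c "
from workcell import ctrl
print(ctrl.close_job())"
```

```text
the job is handed in; nothing more can be done
None
```

The job is handed in at about 18.5 s: the orange pad hangs fully down on the middle of the jaw bar, and the gripper is still holding the cam lever over the red mark, measured at about 1.56–1.58 rad. The pad showed pressed against the carving in the top view, but I did not measure the carving's contact with the fence.

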